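# Daily balance check: fetch the check weight from behind the wipes and the bottle

## Task

Get the balance ready for its daily check. First clear the specimen pot off the balance pan and the wipes tub and the brown bottle out of the caddy, standing all three on the steel tray; then lift out the check weight that stood behind them and stand it gently in the middle of the pan. Last, put the tub and the bottle back, each in the collar it came from, leave the pot on the tray, and keep everything upright throughout.

Things in the scene. Friction and masses are not known exactly. Their poses are not given: they have to be found in the camera images.
- tub_mid (a point): Wipes tub, loose: upright white cylinder, 68 mm diameter (lid 70 mm), 144 mm tall, about 0.32 kg, with a blue-green lid and label band. The point is on its axis half-way up, 72 mm above its foot; z is up along the axis. It stands in one of the two large collars at the front of the caddy; which one varies. It is as tall as the bottle beside it, so grip it in the upper 40 mm.
- bottle_mid (a point): Brown glass bottle, loose: wide-mouthed, upright, body 62 mm diameter, shoulder from 94 to 108 mm, black screw cap 52 mm diameter and 26 mm tall (116 to 142 mm above the foot), 142 mm tall overall, about 0.3 kg. The cap is fixed and can be gripped. The point is on its axis half-way up, 71 mm above its foot; z is up along the axis. It stands in the other large collar of the caddy.
- weight_mid (a point): Check weight, loose: bare steel cylinder 38 mm diameter and 44 mm tall with a narrow neck and a 25 mm knob on top (knob 55 to 61 mm above the foot), 64 mm tall overall, about 0.5 kg. The point is on its axis half-way up, 32 mm above its foot; z is up along the axis. It stands in the small collar at the back of the caddy, close behind and between the tub and the bottle, which are about twice as tall.
- pot_mid (a point): Specimen pot, loose: white, upright, body 42 mm diameter, ribbed screw lid 48 mm diameter (top 15 mm), 83 mm tall, about 0.06 kg. The point is on its axis half-way up, 41.5 mm above its foot; z is up along the axis. It stands in the middle of the balance pan at the start.
- pan_top (a point): Middle of the balance pan's upper face, z up. The pan is a round steel plate, 120 mm diameter, about 66 mm above the bench, on a fixed white and grey bench balance (206 mm deep along x, 170 mm wide along y, display in front at -x; the pan is the highest part). The pan gives way downward on a spring (about 2.5 N per mm, at most 5 mm, so about 2 mm under the check weight).
- tray: Shallow stainless steel tray, fixed, 300 mm long (its x) by 160 mm wide (its y), rim 29 mm high over all, 3 mm thick with a 6 mm bead, empty at the start. Origin: underside middle; its flat inner floor is 10 mm above the origin. It lies on one side of the caddy and the balance on the other; the sides change from start to start.
- caddy: Grey caddy, fixed: base plate 146 mm (x) by 204 mm (y), 8 mm thick, with round collars that stand on it: two large ones in front (inner diameter 84 mm, 12 mm tall, centres at x = -28 mm, y = +49 mm and y = -49 mm) and a small one behind (inner diameter 50 mm, 6 mm tall, centre at x = +23 mm, y = 0). Origin: underside, its x axis points to the caddy's back, z up. Things in the collars stand on the plate, 8 mm above the origin.

How it is judged (in metres and radians):
On the way, in this order (a step that is already met when the one before it is completed fails the run):
1. the pot, the tub and the bottle all stand upright on the tray (x of tub_mid in the frame of tray between -0.142 and 0.142 m and y of tub_mid in the frame of tray between -0.072 and 0.072 m and z of tub_mid in the frame of tray between 0.074 and 0.09 m and angle between each of tub_mid, bottle_mid, pot_mid's own z axis and vertical below 0.12 rad and x of bottle_mid in the frame of tray between -0.142 and 0.142 m and y of bottle_mid in the frame of tray between -0.072 and 0.072 m and z of bottle_mid in the frame of tray between 0.073 and 0.089 m and x of pot_mid in the frame of tray between -0.142 and 0.142 m and y of pot_mid in the frame of tray between -0.072 and 0.072 m and z of pot_mid in the frame of tray between 0.0435 and 0.0595 m), for 0.2 s.
2. the check weight stands on the middle of the pan (within 15 mm) while the tub, the bottle and the pot stand on the tray (all of step 1 and horizontal distance between weight_mid and pan_top below 0.015 m and z of weight_mid in the frame of pan_top between 0.028 and 0.036 m and angle between weight_mid's own z axis and vertical below 0.08 rad), for 0.2 s.
At the end, for the whole second after the job is handed in: The check weight stands upright on the pan, its axis within 15 mm of the pan's middle; the tub and the bottle stand upright, each within 15 mm of where it stood at the start (in its own collar); the pot stands upright on the tray's floor; all are released and at rest (horizontal distance between weight_mid and pan_top below 0.015 m and z of weight_mid in the frame of pan_top between 0.028 and 0.036 m and angle between weight_mid's own z axis and vertical below 0.08 rad and distance of each of tub_mid, bottle_mid from where it was at the start of the episode below 0.015 m and angle between each of tub_mid, bottle_mid's own z axis and vertical below 0.1 rad and x of pot_mid in the frame of tray between -0.142 and 0.142 m and y of pot_mid in the frame of tray between -0.072 and 0.072 m and z of pot_mid in the frame of tray between 0.0435 and 0.0595 m and angle between pot_mid's own z axis and vertical below 0.12 rad and linear speed of each of tub, bottle, weight, pot below 0.02 m/s); the robot touches nothing.
It fails at once if the tub, the bottle, the pot or the weight is tipped over (more than 40 degrees) (angle between any of tub_mid, bottle_mid, pot_mid, weight_mid's own z axis and vertical above 0.7 rad).
It fails at once if the check weight is dropped on the pan (comes down on it faster than 0.35 m/s) (linear speed of weight above 0.35 m/s and horizontal distance between weight_mid and pan_top below 0.06 m and z of weight_mid in the frame of pan_top below 0.047 m).
It fails at once if the check weight is pressed hard on the pan (more than 40 N) (contact force between weight and pan above 40 N).
It also fails if it takes over 141 s, if anything falls off the work surface, if the arm or the gripper's body presses on something with over 40 N, if the wrist force passes 120 N, or if a joint passes its speed limit or range.

## Robot

A 6-joint arm with a two-finger parallel gripper is mounted at the origin on a cart in front of the work surface, level with it; the furniture and walls round the work are solid. World frame = base frame: x ahead of the robot, y to its left, z up, the work surface at z = 0. Lengths are in mm, angles in rad, forces in N, time in s.
With the tool pointing down it reaches from about 275 to 1000 mm from the base axis. Payload 8.4 kg.
Tool frame: the origin (TCP) lies midway between the tips of the shut fingers; the grasp point (between the pads) lies 19 mm behind it; z points along the fingers, y is the direction in which the jaws open and shut (so a half turn about z gives the same grasp; the last joint's range is limited). The gripper opens to 85 mm and grips with 20 to 120 N. Pads are 22 mm wide; open, the fingers measure 114 mm over their backs; the gripper's body (76 mm by 85 mm) begins 54 mm behind the grasp point. The pads swing forward as they close: fully open they stand 13 mm farther back than shut.
Start: joints at [-0.002, 0.353, 1.633, -0, 1.155, -0.002], TCP at [625.002, -0, 231.281] pointing down, gripper open.
Joint ranges: [-2.63, 2.63], [-0.92, 2.1], [0.06, 2.66], [-1.3, 4.44], [0, 2.69], [-3.02, 3.02]. Speed limits (rad/s): [2.22, 2.22, 2.79, 3.14, 3.14, 3.14].

## Interface

Orientations are given as [roll, pitch, yaw] about the fixed x, y, z axes, in that order (R = Rz(yaw) Ry(pitch) Rx(roll)).
In Python, from rig import r gives the robot as it stands.
- The arm moves only by the tool play_rows, never from a script. Its argument "moves" is a list of rows, each a list of 3 entries, a list of its own where there are three numbers: the turn, a rotation vector about the tool's x, y, z in degrees, then the shift along the tool's x, y, z in mm, then the opening, from 0 (shut) to 1 (fully open). A call has 1 to 20 rows; each row is the pose to reach, as a shift and turn from the pose measured when the call began, along the tool's axes at that moment; what a row does not reach only later rows make up. A row lasts 1/10 s, in which the tool goes at most 50 mm and 8.59 degrees, less where a joint would pass 70% of its speed; a pose out of reach is approached as far as the arm can. A call with a gripper value outside its range is refused whole. The fingers move at their own pace and stop on an object; "newtons" is the grip in N (left out, the last holds). Time passes only in rows, so rows that repeat a pose let the fingers close. It gives the time, the measured TCP pose, the force and the opening at its end, in the units of the state.
- r.sense(): the state, without advancing time (a new reading comes with each control period).
- r.grab_frame(name): name is "scene" or "side" or "wrist"; returns a dict with "color" (384x512x3 uint8, red, green, blue), "K" (3x3 intrinsics, pixels), "rvec" (rotation vector, rad) and "tvec" (3), from world to camera coordinates, as OpenCV has them; the wrist camera has in their place "T_tool_cam" (4x4, takes a point from camera to tool coordinates, whose origin is the TCP and whose axes are the flange's). Camera axes: x right, y down, z forward; pixel columns grow to the right and rows downward; lengths in mm; the calibration is good to about 2 mm. A picture is of the moment at which its call begins: read the wrist's pose just before it. There is no depth.
- r.sign_off(): hands the job in, once; it reports no verdict.
Trained networks look in a picture, given as the dict that the camera call returned (one of the last four; its "shot" number tells which), for a name from the list of things; names that differ only in an ending like _2 or _b are one class to them, and where a whole thing is asked for, a point or a joint stands for the part that bears it (a point fixed in the world has none). Each returns a list of dicts, best first, with "conf" (0 to 1); they miss things now and then, are a little off and sometimes report something else, mostly with a low value. They report only what shows in the picture. A call takes as long as a camera call.
- r.silhouettes(picture, name): "mask" (384x512 bool, what is visible of it) and "location" ([column, row] in pixels, amid what is visible of it).
The state is a dict: "clock": time; "qpos": joint angles; "qvel": joint speeds; "joint_efforts": joint torques, N m; "eef_pos": TCP position; "tcp_rot": TCP orientation; "contact_force": force on the tool from outside, world axes, zero at the start; "wrist_torque": the same for the moment, N m; "opening": opening from 0.0 (shut) to 1.0 (fully open).
Only numpy, scipy, OpenCV 4.12 (cv2) and the standard library are available. Lean on these libraries where they do the work, as an engineer would, in place of code of your own. Each camera call takes 0.05 s, during which the arm holds its last target.

## Working session

There is one attempt and no reset: what is moved stays moved. The work goes in short steps, Python scripts to look and compute and a tool call to move; the robot and the scene stay as the last step left them, time stands still between calls to the robot, and variables do not carry over. Pictures are saved under pics/ and viewed, and the job is handed in when it is done.

Besides the shell and the picture viewer there is one more tool, called after "Request:" as name(argument=value, ...) on one line, values as JSON. play_rows: Moves the arm, as the interface text tells. Its arguments: {"type":"object","properties":{"moves":{"type":"array"},"newtons":{"type":"number"}},"required":["moves"]}

```bash
ls; mkdir -p pics; python3 - <<'E'
from rig import r
import cv2,numpy as np
print(r.sense())
for n in ["scene","side","wrist"]:
    p=r.grab_frame(n)
    cv2.imwrite(f"pics/{n}0.png",p["color"][:,:,::-1])
    print(n,{k:np.round(v,4).tolist() for k,v in p.items() if k!="color"})
    for o in ["tub_mid","bottle_mid","weight_mid","pot_mid","pan_top","tray","caddy"]:
        try:
            print(o,[(round(d["conf"],2),np.round(d["location"]).tolist(),int(d["mask"].sum())) for d in r.silhouettes(p,o)[:3]])
        except Exception as e: print(o,e)
E
```

```text
pics
{'clock': 0.0, 'qpos': array([-2.39864652e-03,  3.53680701e-01,  1.63414830e+00,  2.05969475e-05,
        1.15522311e+00, -2.37371341e-03]), 'qvel': array([-9.70442659e-05, -2.29545309e-04,  1.55089363e-03, -7.55378145e-04,
       -6.29675699e-04,  2.24579410e-03]), 'joint_efforts': array([-2.03471049e-03, -6.05236173e+01, -3.42063046e+01, -2.62302356e-04,
        9.48130677e-03,  3.61521288e-06]), 'eef_pos': array([6.24505393e+02, 8.49155365e-03, 2.30535305e+02]), 'tcp_rot': array([-3.14013324e+00, -2.22959608e-05,  1.57076305e+00]), 'contact_force': array([ 0.35663407, -0.00429559,  0.4717075 ]), 'wrist_torque': array([ 0.00210646, -0.05776095,  0.02364792]), 'opening': 0.9967743411927323}
scene {'K': [[431.4324, 0.0, 259.6659], [0.0, 431.4324, 184.2088], [0.0, 0.0, 1.0]], 'rvec': [2.1948, 0.1826, -0.0719], 'tvec': [-541.1187, 6.4494, 1203.8296], 'shot': 1}
tub_mid [(0.62, [253.0, 195.0], 1672)]
bottle_mid [(0.85, [266.0, 163.0], 597)]
weight_mid [(0.61, [281.0, 208.0], 317)]
pot_mid [(0.95, [256.0, 116.0], 359), (0.26, [261.0, 132.0], 416)]
pan_top [(0.59, [254.0, 132.0], 419
[... 306 characters left out ...]
.0, 201.0], 1407)]
weight_mid [(0.74, [241.0, 202.0], 239)]
pot_mid [(0.81, [279.0, 298.0], 1081), (0.47, [269.0, 322.0], 2284)]
pan_top [(0.88, [270.0, 325.0], 2197)]
tray [(0.62, [296.0, 152.0], 2813)]
caddy [(0.62, [241.0, 224.0], 1525)]
wrist {'K': [[267.8241, 0.0, 255.2295], [0.0, 267.8241, 188.8422], [0.0, 0.0, 1.0]], 'T_tool_cam': [[-0.0011, -0.9502, -0.3116, 77.7875], [1.0, -0.0015, 0.0008, 0.4004], [-0.0012, -0.3116, 0.9502, -142.4927], [0.0, 0.0, 0.0, 1.0]], 'shot': 3}
tub_mid [(0.59, [188.0, 232.0], 4810)]
bottle_mid [(0.58, [181.0, 151.0], 4611)]
weight_mid [(0.94, [237.0, 184.0], 841)]
pot_mid []
pan_top []
tray [(0.94, [185.0, 324.0], 3627)]
caddy [(0.61, [239.0, 150.0], 8019)]
```

```bash
python3 -c "
import cv2,numpy as np
a=cv2.imread('pics/scene0.png');b=cv2.imread('pics/side0.png');c=cv2.imread('pics/wrist0.png')
cv2.imwrite('pics/a.png',cv2.resize(a,(800,600)));cv2.imwrite('pics/b.png',cv2.resize(b,(800,600)));cv2.imwrite('pics/c.png',c)"
```

```text
(no output)
```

View pics/a.png

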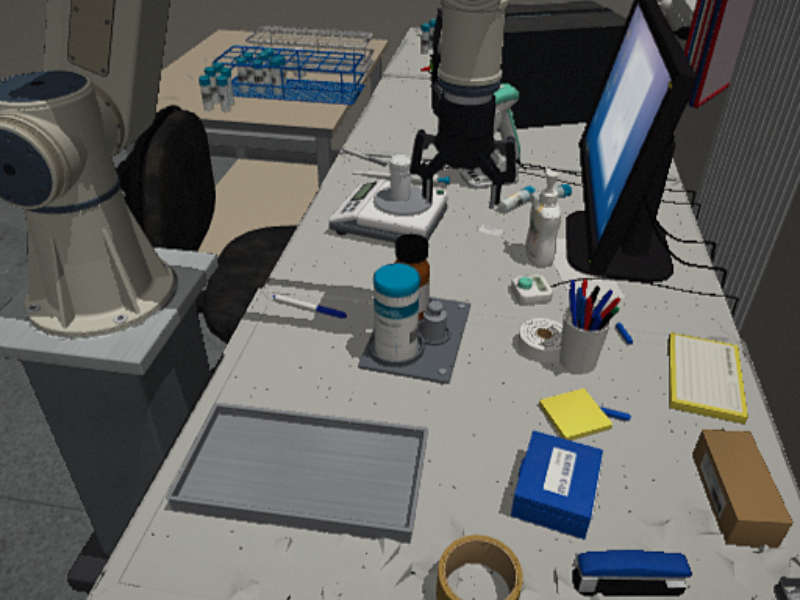

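View pics/b.png

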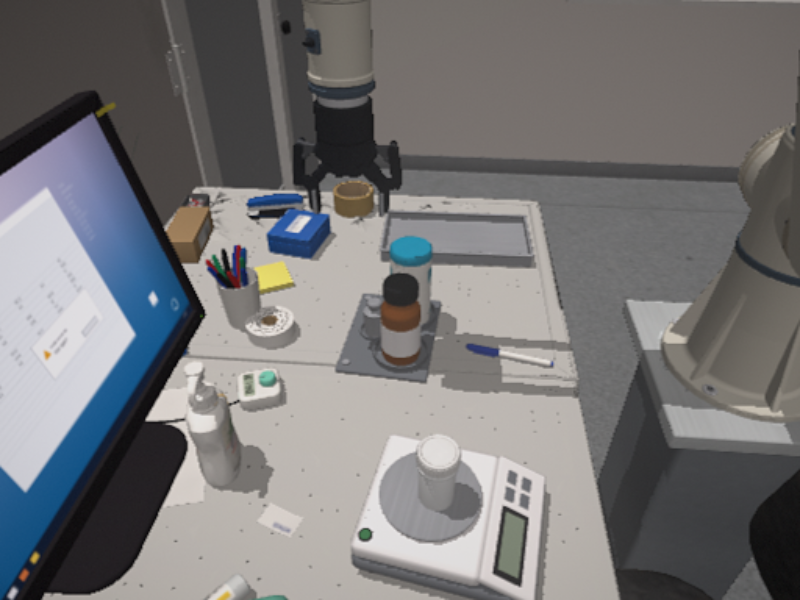

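View pics/c.png

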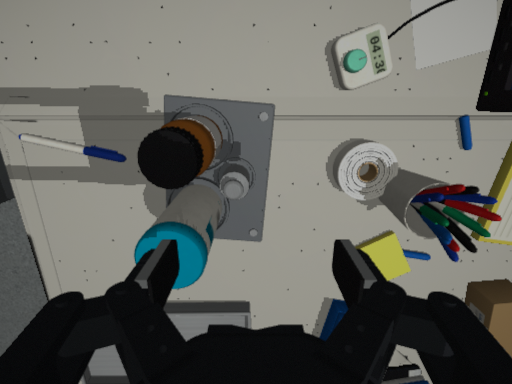

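```bash
cat > h.py <<'E'
import numpy as np,cv2
from scipy.spatial.transform import Rotation as Rot
from scipy.optimize import minimize
from rig import r
# profile: list of (z,radius)
P={"tub_mid":[(0,34),(120,34),(120,35),(144,35)],
"bottle_mid":[(0,31),(94,31),(108,24),(116,24),(116,26),(142,26)],
"weight_mid":[(0,19),(44,19),(44,8),(55,8),(55,12.5),(61,12.5),(64,10)],
"pot_mid":[(0,21),(68,21),(68,24),(83,24)],
"pan_top":[(-3,60),(0,60)]}
def shot(name):
    s=r.sense(); p=r.grab_frame(name); p["name"]=name
    if "rvec" in p and p["rvec"] is not None:
        R=Rot.from_rotvec(np.ravel(p["rvec"])).as_matrix(); t=np.ravel(p["tvec"])
    else:
        T=np.eye(4);T[:3,:3]=Rot.from_euler("xyz",s["tcp_rot"]).as_matrix();T[:3,3]=s["eef_pos"]
        M=np.linalg.inv(T@p["T_tool_cam"]);R=M[:3,:3];t=M[:3,3]
    p["R"]=R;p["t"]=t
    return p
def proj(p,X):
    X=np.atleast_2d(X)@p["R"].T+p["t"]
    u=X@p["K"].T
    return u[:,:2]/u[:,2:]
def back(p,uv,z):
    d=p["R"].T@np.linalg.inv(p["K"])@np.array([uv[0],uv[1],1.]);c=-p["R"].T@p["t"]
    return (c+d*(z-c[2])/d[2])
def poly(p,name,xy,z0,m,val):
    a=np.linspace(0,2*np.pi,40,endpoint=False);ring=np.c_[np.cos(a),np.sin(a)]
    pr=P[name]
    for (z1,r1),(z2,r2) in zip(pr[:-1],pr[1:]):
        pts=np.r_[np.c_[xy+ring*r1,np.full(40,z0+z1)],np.c_[xy+ring*r2,np.full(40,z0+z2)]]
        h=cv2.convexHull(proj(p,pts).astype(np.float32))
        cv2.fillConvexPoly(m,np.round(h*16).astype(np.int32),val,shift=4)
def save(p,fn,box=None,sc=1):
    im=p["color"][:,:,::-1].copy()
    if box: im=im[box[1]:box[3],box[0]:box[2]]
    cv2.imwrite(fn,cv2.resize(im,None,fx=sc,fy=sc,interpolation=cv2.INTER_CUBIC))
S=4
def render(p,objs):
    """objs {name:(xy,z0)} -> label image, painter order, upscaled S"""
    q=dict(p);K=p["K"].copy();K[:2]*=S;K[0,2]+=(S-1)/2;K[1,2]+=(S-1)/2;q["K"]=K
    c=-p["R"].T@p["t"]
    m=np.zeros((384*S,512*S),np.uint8)
    names=sorted(objs,key=lambda n:-np.linalg.norm(np.r_[objs[n][0],objs[n][1]+30]-c))
    if "pan_top" in names: names.remove("pan_top");names.insert(0,"pan_top")
    ids={n:i+1 for i,n in enumerate(names)}
    for n in names: poly(q,n,np.array(objs[n][0]),objs[n][1],m,ids[n])
    return m,ids
def fit(masks,init,z0,pw=None):
    """masks: list of (pic,{name:mask}); init {name:xy}"""
    names=list(init)
    up=[(p,{n:cv2.resize(m.astype(np.uint8),None,fx=S,fy=S,interpolation=cv2.INTER_NEAREST)>0 for n,m in d.items()}) for p,d in masks]
    def loss(v,det=False):
        o={n:(v[2*i:2*i+2],z0[n]) for i,n in enumerate(names)};L=0;D=[]
        for p,d in up:
            m,ids=render(p,o)
            for n,k in d.items():
                if n not in ids: continue
                a=m==ids[n];iou=(a&k).sum()/max(1,(a|k).sum());L+=1-iou;D.append((p["name"],n,round(float(iou),3)))
        return (L,D) if det else L
    v0=np.concatenate([np.asarray(init[n],float) for n in names])
    sim=np.vstack([v0]+[v0+8*np.eye(len(v0))[i] for i in range(len(v0))])
    s=minimize(loss,v0,method="Nelder-Mead",options=dict(initial_simplex=sim,xatol=.2,fatol=1e-4,maxfev=500))
    return {n:s.x[2*i:2*i+2] for i,n in enumerate(names)},loss(s.x,True)
def top(p,name):
    d=r.silhouettes(p,name)
    return d[0]["mask"] if d else None
E
python3 - <<'E'
from h import *
import pickle
names=["tub_mid","bottle_mid","weight_mid","pot_mid","pan_top"]
Q=[];
for n in ["scene","side","wrist"]:
    p=shot(n);d={}
    for o in names+["tray","caddy"]:
        m=top(p,o)
        if m is not None and not(n=="wrist" and o in("pot_mid","pan_top")): d[o]=m
    Q.append((p,d))
pickle.dump(Q,open("q0.pkl","wb"))
for p,d in Q:
    ov=p["color"][:,:,::-1].copy()
    for i,o in enumerate(d):
        cs,_=cv2.findContours(d[o].astype(np.uint8),cv2.RETR_EXTERNAL,cv2.CHAIN_APPROX_NONE)
        cv2.drawContours(ov,cs,-1,[(0,0,255),(0,255,0),(255,0,0),(0,255,255),(255,0,255),(255,255,0),(128,0,255)][i],1)
    cv2.imwrite(f"pics/ov_{p['name']}.png",cv2.resize(ov,(800,600)))
z0=dict(tub_mid=8,bottle_mid=8,weight_mid=8,pot_mid=66,pan_top=66)
def mid(o,pi,z): 
    p,d=Q[pi];ys,xs=np.nonzero(d[o]);return back(p,(xs.mean(),ys.mean()),z)[:2]
init={o:mid(o,1,z) for o,z in dict(tub_mid=110,bottle_mid=85,weight_mid=45,pot_mid=110,pan_top=66).items()}
print(init)
for o in ["tub_mid","bottle_mid","weight_mid"]: print(o,mid(o,0,90),mid(o,2,90))
g={o:init[o] for o in ["tub_mid","bottle_mid","weight_mid"]}
x,l=fit([(p,d) for p,d in Q],g,z0);print(x,l)
g={o:init[o] for o in ["pot_mid","pan_top"]}
x,l=fit(Q[:2],g,z0);print(x,l)
E
```

```text
{'tub_mid': array([539.85546131, -70.61860528]), 'bottle_mid': array([552.56577591,  38.21305458]), 'weight_mid': array([602.62951657,  -8.86797584]), 'pot_mid': array([485.55575351, 326.47567939]), 'pan_top': array([494.46853013, 339.14573684])}
tub_mid [542.43092969 -75.63479971] [544.50740186 -66.33366113]
bottle_mid [553.82827159  56.39610055] [545.08496708  27.81114804]
weight_mid [603.98017117 -91.59459295] [602.81624494  -6.8042312 ]
{'tub_mid': array([542.58429322, -67.40909213]), 'bottle_mid': array([552.53829407,  31.25524151]), 'weight_mid': array([598.37279909, -23.0611047 ])} (np.float64(1.191710169278052), [('scene', 'tub_mid', 0.916), ('scene', 'bottle_mid', 0.783), ('scene', 'weight_mid', 0.916), ('side', 'tub_mid', 0.81), ('side', 'bottle_mid', 0.946), ('side', 'weight_mid', 0.818), ('wrist', 'tub_mid', 0.709), ('wrist', 'bottle_mid', 0.959), ('wrist', 'weight_mid', 0.951)])
{'pot_mid': array([484.68896388, 328.23350448]), 'pan_top': array([490.22180273, 323.22477672])} (np.float64(0.5637344389546519), [('scene', 'pot_mid', 0.799), ('scene', 'pan_top', 0.804), ('side', 'pot_mid', 0.926), ('side', 'pan_top', 0.908)])
```

```bash
cd pics; python3 -c "
import cv2,numpy as np
a=cv2.imread('ov_scene.png');b=cv2.imread('ov_side.png')
cv2.imwrite('m1.png',np.hstack([cv2.resize(a[120:560,150:500],(400,500)),cv2.resize(b[180:600,300:600],(360,500))]))"
```

```text
(no output)
```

View pics/m1.png

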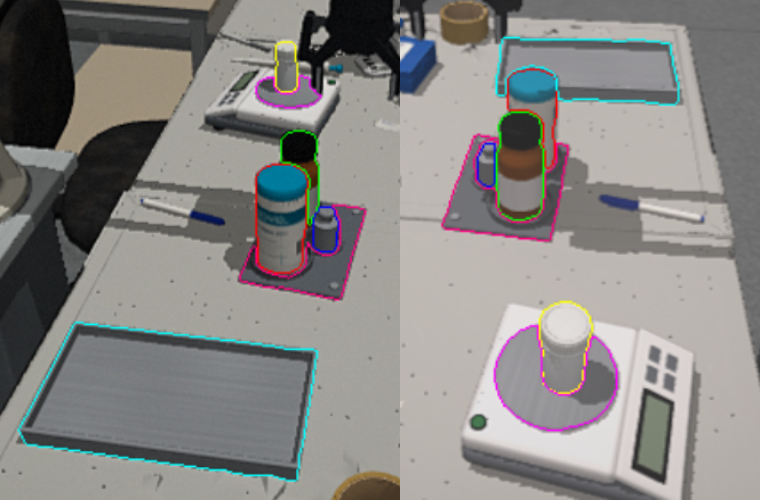

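View pics/ov_wrist.png

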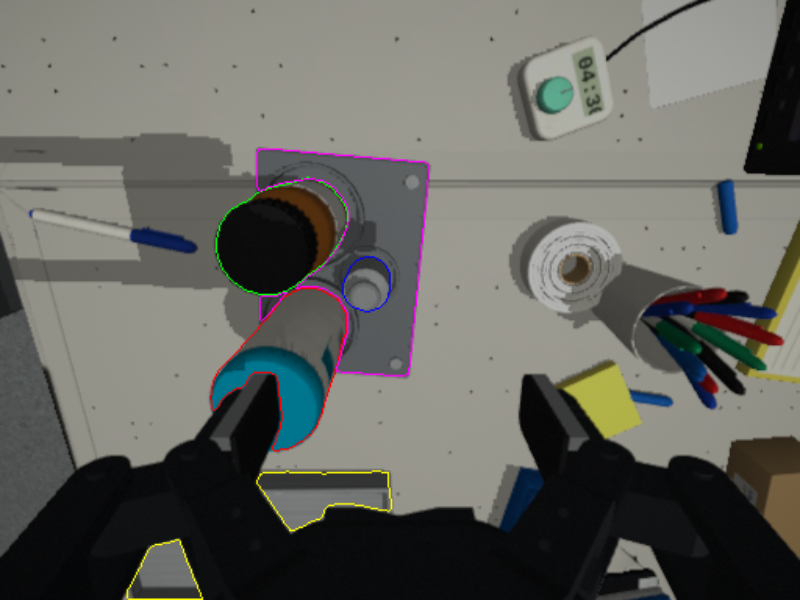

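```bash
python3 - <<'E'
from h import *
import pickle
Q=pickle.load(open("q0.pkl","rb"))
def box(p,v,l,w,z1,z2):
    c,s=np.cos(v[2]),np.sin(v[2]);pts=[]
    for a in(-l/2,l/2):
        for b in (-w/2,w/2):
            for z in (z1,z2): pts.append([v[0]+a*c-b*s,v[1]+a*s+b*c,z])
    m=np.zeros((1536,2048),np.uint8);q=dict(p);K=p["K"].copy();K[:2]*=4;K[:2,2]+=1.5;q["K"]=K
    h=cv2.convexHull(proj(q,np.array(pts)).astype(np.float32));cv2.fillConvexPoly(m,np.round(h*16).astype(np.int32),1,shift=4);return m>0
for nm,l,w,z2,idx,v0 in [("tray",300,160,29,[0],[480,-300,0]),("tray",300,160,29,[0],[480,-300,1.57]),("tray",300,160,29,[0,1],[500,-300,.0]),("tray",300,160,29,[0,1],[500,-300,-.2]),("caddy",146,204,8,[2],[570,-20,-.1])]:
    ks=[(Q[i][0],cv2.resize(Q[i][1][nm].astype(np.uint8),None,fx=4,fy=4,interpolation=0)>0) for i in idx]
    def L(v):
        s=0
        for p,k in ks:
            m=box(p,v,l,w,0,z2)
            if nm=="caddy":
                o=Q[2][1]
                k2=np.zeros(k.shape[:2],bool)
                for n in("tub_mid","bottle_mid","weight_mid"): k2|=cv2.resize(o[n].astype(np.uint8),None,fx=4,fy=4,interpolation=0)>0
                k=k.copy();k[k2]=0;m=m&~k2
            s+=1-(m&k).sum()/(m|k).sum()
        return s
    s=minimize(L,v0,method="Nelder-Mead",options=dict(initial_simplex=np.array(v0)+np.array([[0,0,0],[20,0,0],[0,20,0],[0,0,.1]])))
    print(nm,idx,s.x,s.fun)
z0=dict(pot_mid=66,pan_top=66)
for i in (0,1): 
    x,l=fit([Q[i]],dict(pot_mid=[485,326],pan_top=[490,325]),z0);print(x,l)
E
```

```text
tray [0] [ 4.65934294e+02 -3.27191735e+02  1.50016315e-02] 0.01345852542353776
tray [0] [ 4.65957687e+02 -3.27089215e+02  1.46206527e-02] 0.013428983612469803
tray [0, 1] [ 4.66976580e+02 -3.27165308e+02  1.33206247e-02] 0.18583523849490824
tray [0, 1] [ 4.67618848e+02 -3.27275555e+02  1.44557559e-02] 0.18599868901392114
caddy [2] [ 5.70749711e+02 -2.06870113e+01 -8.09993739e-02] 0.029521019688533268
{'pot_mid': array([482.20188271, 329.12206571]), 'pan_top': array([487.52832824, 319.45688723])} (np.float64(0.3120183879193562), [('scene', 'pot_mid', 0.823), ('scene', 'pan_top', 0.865)])
{'pot_mid': array([485.71046223, 327.94776623]), 'pan_top': array([492.36881966, 324.56265811])} (np.float64(0.11070660693408008), [('side', 'pot_mid', 0.943), ('side', 'pan_top', 0.947)])
```

Request:
play_rows(moves=[[[0,0,0],[300,-139,-20],1],[[0,0,0],[300,-139,-20],1],[[0,0,0],[300,-139,-20],1],[[0,0,0],[300,-139,-20],1],[[0,0,0],[300,-139,-20],1],[[0,0,0],[300,-139,-20],1],[[0,0,0],[300,-139,-20],1],[[0,0,0],[300,-139,-20],1],[[0,0,0],[300,-139,-20],1],[[0,0,0],[300,-139,-20],1],[[0,0,0],[300,-139,-20],1]])

```text
clock: 3.5
eef_pos: [486.5, 298.8, 251.1]
tcp_rot: [-3.141, 0.0, 1.569]
contact_force: [-0.4, -0.1, 0.3]
opening: 1.0
```

```bash
cat > look.py <<'E'
from h import *
import sys
# usage: look.py tag name=z0:x,y ...  [cam=..]
tag=sys.argv[1];cams=["wrist"];init={};z0={}
for a in sys.argv[2:]:
    k,v=a.split("=")
    if k=="cams": cams=v.split(",");continue
    z,xy=v.split(":");z0[k]=float(z);init[k]=[float(t) for t in xy.split(",")]
s=r.sense();print(round(s["clock"],2),np.round(s["eef_pos"],1),np.round(s["tcp_rot"],3),np.round(s["contact_force"],1),round(s["opening"],3))
Q=[]
for c in cams:
    p=shot(c);d={n:top(p,n) for n in init};d={n:m for n,m in d.items() if m is not None}
    Q.append((p,d));print(c,list(d))
x,l=fit(Q,init,z0)
for n in x: print(n,np.round(x[n],1))
print(l[1])
for p,d in Q:
    ov=p["color"][:,:,::-1].copy()
    for n in init:
        if n in d:
            cs,_=cv2.findContours(d[n].astype(np.uint8),cv2.RETR_EXTERNAL,cv2.CHAIN_APPROX_NONE);cv2.drawContours(ov,cs,-1,(0,0,255),1)
        m=np.zeros((384,512),np.uint8);poly(p,n,x[n],z0[n],m,1)
        cs,_=cv2.findContours(m,cv2.RETR_EXTERNAL,cv2.CHAIN_APPROX_NONE);cv2.drawContours(ov,cs,-1,(0,255,0),1)
    cv2.imwrite(f"pics/{tag}_{p['name']}.png",cv2.resize(ov,(720,540)))
E
python3 look.py pot1 pot_mid=66:485,328 pan_top=66:491,323
```

```text
3.5 [486.5 298.8 251.1] [-3.141  0.     1.569] [-0.4 -0.1  0.3] 1.0
wrist ['pot_mid', 'pan_top']
pot_mid [483.8 329. ]
pan_top [490.4 323.1]
[('wrist', 'pot_mid', 0.952), ('wrist', 'pan_top', 0.935)]
```

View pics/pot1_wrist.png

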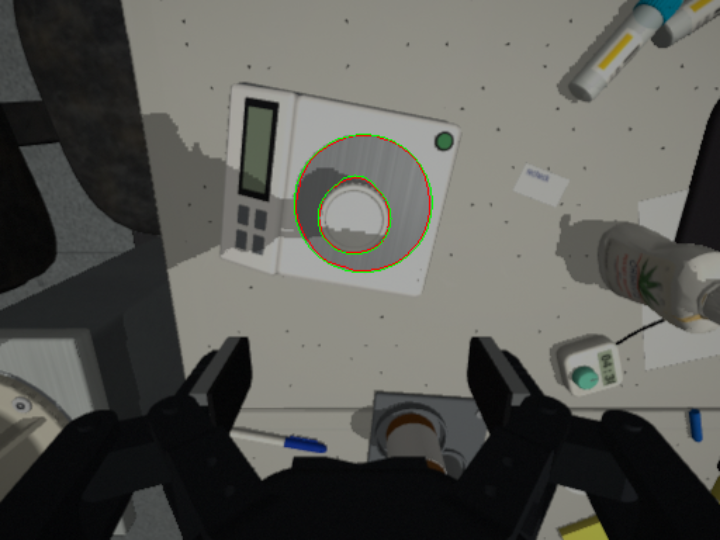

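Request:
play_rows(moves=[[[0,0,0],[30,-2.5,0],1],[[0,0,0],[30,-2.5,40],1],[[0,0,0],[30,-2.5,80],1],[[0,0,0],[30,-2.5,115],1],[[0,0,0],[30,-2.5,134],1],[[0,0,0],[30,-2.5,134],1],[[0,0,0],[30,-2.5,134],1],[[0,0,0],[30,-2.5,134],0],[[0,0,0],[30,-2.5,134],0],[[0,0,0],[30,-2.5,134],0],[[0,0,0],[30,-2.5,134],0],[[0,0,0],[30,-2.5,134],0],[[0,0,0],[30,-2.5,134],0],[[0,0,0],[30,-2.5,134],0],[[0,0,0],[30,-2.5,134],0],[[0,0,0],[30,-2.5,134],0],[[0,0,0],[30,-2.5,134],0]], newtons=25)

```text
clock: 5.35
eef_pos: [484.4, 329.3, 117.4]
tcp_rot: [3.141, -0.0, 1.569]
contact_force: [2.7, 0.5, 3.8]
opening: 0.555
```

Request:
play_rows(moves=[[[0,0,0],[0,0,-30],0],[[0,0,0],[0,0,-70],0],[[0,0,0],[0,0,-110],0],[[0,0,0],[-40,-8,-120],0],[[0,0,0],[-85,-17,-120],0],[[0,0,0],[-130,-26,-120],0],[[0,0,0],[-175,-35,-120],0],[[0,0,0],[-220,-44,-120],0],[[0,0,0],[-265,-53,-120],0],[[0,0,0],[-310,-62,-120],0],[[0,0,0],[-355,-71,-120],0],[[0,0,0],[-400,-80,-120],0],[[0,0,0],[-445,-90,-120],0],[[0,0,0],[-490,-99,-120],0],[[0,0,0],[-535,-108,-120],0],[[0,0,0],[-580,-117,-120],0],[[0,0,0],[-625,-127,-110],0],[[0,0,0],[-656,-133,-90],0],[[0,0,0],[-656,-133,-60],0],[[0,0,0],[-656,-133,-40],0]])

```text
clock: 7.35
eef_pos: [348.6, -326.1, 154.7]
tcp_rot: [-3.139, -0.003, 1.567]
contact_force: [0.3, 0.3, -0.2]
opening: 0.553
```

Request:
play_rows(moves=[[[0,0,0],[-2,2,30],0],[[0,0,0],[-2,2,60],0],[[0,0,0],[-2,2,80],0],[[0,0,0],[-2,2,91],0],[[0,0,0],[-2,2,91],0],[[0,0,0],[-2,2,91],0],[[0,0,0],[-2,2,91],0]])

```text
clock: 8.05
eef_pos: [350.5, -327.8, 64.1]
tcp_rot: [-3.14, -0.003, 1.567]
contact_force: [0.6, -0.3, -1.9]
opening: 0.557
```

Request:
play_rows(moves=[[[0,0,0],[0,0,2],0],[[0,0,0],[0,0,2],0],[[0,0,0],[0,0,2],0.65],[[0,0,0],[0,0,2],0.8],[[0,0,0],[0,0,2],1],[[0,0,0],[0,0,2],1],[[0,0,0],[0,0,-30],1],[[0,0,0],[0,0,-80],1],[[0,0,0],[0,0,-130],1],[[0,0,0],[0,0,-170],1],[[0,0,0],[0,0,-180],1]])

```text
clock: 9.15
eef_pos: [352.5, -330.0, 248.8]
tcp_rot: [3.138, 0.002, 1.567]
contact_force: [-0.1, -0.2, -1.1]
opening: 1.004
```

```bash
python3 look.py pot2 pot_mid=10:351,-328 cams=wrist,scene
```

```text
9.15 [ 352.5 -330.   248.8] [3.138e+00 2.000e-03 1.567e+00] [-0.1 -0.2 -1.1] 1.004
wrist ['pot_mid']
scene ['pot_mid']
pot_mid [ 348.6 -328.5]
[('wrist', 'pot_mid', 0.911), ('scene', 'pot_mid', 0.905)]
```

View pics/pot2_wrist.png

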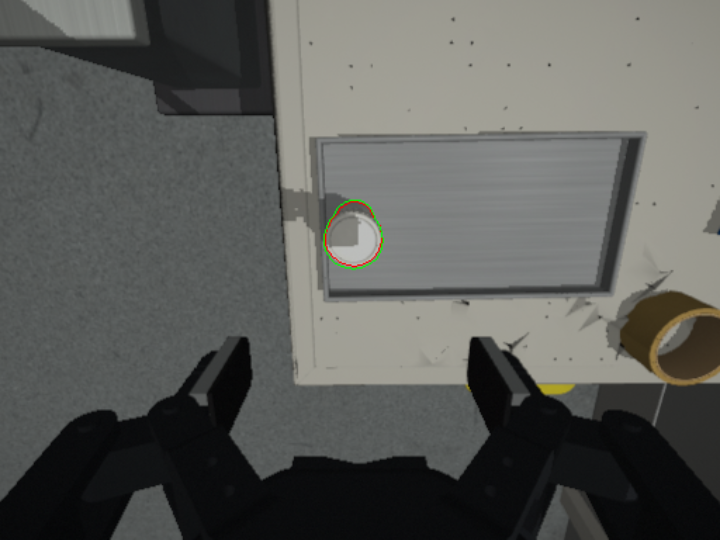

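Request:
play_rows(moves=[[[0,0,0],[40,29,0],1],[[0,0,0],[75,54,0],1],[[0,0,0],[110,80,0],1],[[0,0,0],[145,105,0],1],[[0,0,0],[180,130,0],1],[[0,0,0],[215,155,0],1],[[0,0,0],[240,173,0],1],[[0,0,0],[263,190,0],1],[[0,0,0],[263,190,0],1],[[0,0,0],[263,190,0],1]])

```text
clock: 10.35
eef_pos: [540.2, -65.2, 241.1]
tcp_rot: [-3.135, -0.005, 1.568]
contact_force: [-0.1, -0.4, -0.2]
opening: 1.002
```

```bash
python3 look.py tub1 tub_mid=8:543,-67 bottle_mid=8:552,31 weight_mid=8:598,-23
```

```text
10.35 [540.2 -65.2 241.1] [-3.135 -0.005  1.568] [-0.1 -0.4 -0.2] 1.002
wrist ['tub_mid', 'bottle_mid']
tub_mid [542.9 -65.9]
bottle_mid [550.8  30. ]
weight_mid [598.  -18.5]
[('wrist', 'tub_mid', 0.958), ('wrist', 'bottle_mid', 0.977)]
```

View pics/tub1_wrist.png

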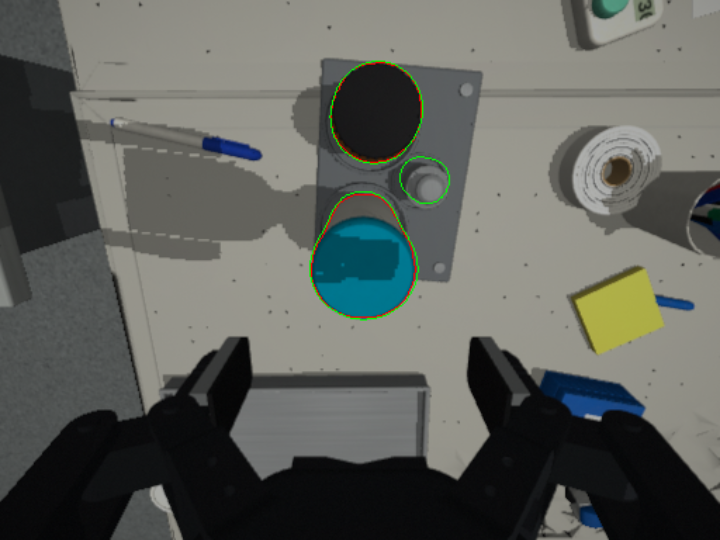

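```bash
cat > go.py <<'E'
from h import *
import sys
# go.py x,y,z[,yawdeg] ...  -> shifts/turns in tool frame from measured pose
s=r.sense();R=Rot.from_euler("xyz",s["tcp_rot"])
print("now",np.round(s["eef_pos"],1),np.round(s["tcp_rot"],4),"f",np.round(s["contact_force"],1),round(s["clock"],1))
for a in sys.argv[1:]:
    v=[float(t) for t in a.split(",")]
    yaw=v[3] if len(v)>3 else 90
    sh=R.inv().apply(np.array(v[:3])-s["eef_pos"])
    tu=np.degrees((R.inv()*Rot.from_euler("xyz",[np.pi,0,np.radians(yaw)])).as_rotvec())
    print(a,"turn",np.round(tu,2),"shift",np.round(sh,1))
E
python3 go.py 542.8,-66.6,200 542.8,-66.6,110
```

```text
now [540.4 -66.4 242.8] [-3.1373 -0.0043  1.5659] f [ 0.1 -1.1  0.1] 10.6
542.8,-66.6,200 turn [-0.25 -0.25 -0.28] shift [-0.4  2.6 42.8]
542.8,-66.6,110 turn [-0.25 -0.25 -0.28] shift [ -0.8   2.9 132.8]
```

Request:
play_rows(moves=[[[0,0,0],[-0.5,2.7,35],1],[[-0.2,-0.2,-0.2],[-0.7,2.8,70],1],[[-0.2,-0.2,-0.2],[-0.8,2.9,100],1],[[-0.2,-0.2,-0.2],[-0.8,2.9,123],1],[[-0.2,-0.2,-0.2],[-0.8,2.9,133],1],[[-0.2,-0.2,-0.2],[-0.8,2.9,133],1],[[-0.2,-0.2,-0.2],[-0.8,2.9,133],1],[[-0.2,-0.2,-0.2],[-0.8,2.9,133],0.8],[[-0.2,-0.2,-0.2],[-0.8,2.9,133],0.6],[[-0.2,-0.2,-0.2],[-0.8,2.9,133],0.5],[[-0.2,-0.2,-0.2],[-0.8,2.9,133],0],[[-0.2,-0.2,-0.2],[-0.8,2.9,133],0],[[-0.2,-0.2,-0.2],[-0.8,2.9,133],0],[[-0.2,-0.2,-0.2],[-0.8,2.9,133],0],[[-0.2,-0.2,-0.2],[-0.8,2.9,133],0],[[-0.2,-0.2,-0.2],[-0.8,2.9,133],0]], newtons=45)

```text
clock: 12.15
eef_pos: [543.7, -66.8, 111.5]
tcp_rot: [3.14, -0.0, 1.569]
contact_force: [-1.6, -0.8, 6.5]
opening: 0.807
```

```bash
python3 go.py 542.8,-66.6,180 471,-327,180 471,-327,113
```

```text
now [543.7 -66.8 111.5] [ 3.1398e+00 -4.0000e-04  1.5695e+00] f [-1.6 -0.8  6.5] 12.2
542.8,-66.6,180 turn [ 0.1  -0.03 -0.08] shift [  0.2  -0.8 -68.5]
471,-327,180 turn [ 0.1  -0.03 -0.08] shift [-260.3  -72.3  -68.7]
471,-327,113 turn [ 0.1  -0.03 -0.08] shift [-260.3  -72.4   -1.7]
```

Request:
play_rows(moves=[[[0,0,0],[0,0,-25],0],[[0,0,0],[0,0,-55],0],[[0,0,0],[0,0,-80],0],[[0,0,0],[-20,-6,-80],0],[[0,0,0],[-60,-18,-80],0],[[0,0,0],[-100,-30,-80],0],[[0,0,0],[-140,-42,-80],0],[[0,0,0],[-180,-54,-80],0],[[0,0,0],[-220,-66,-80],0],[[0,0,0],[-250,-75,-80],0],[[0,0,0],[-260,-78.5,-75],0],[[0,0,0],[-260,-78.5,-55],0],[[0,0,0],[-260,-78.5,-30],0],[[0,0,0],[-260,-78.5,-12],0],[[0,0,0],[-260,-78.5,-5],0],[[0,0,0],[-260,-78.5,-5],0],[[0,0,0],[-260,-78.5,-5],0]])

```text
clock: 13.85
eef_pos: [465.4, -326.7, 117.1]
tcp_rot: [3.139, 0.0, 1.57]
contact_force: [0.3, -0.5, -2.5]
opening: 0.798
```

```bash
python3 go.py 465,-327,113
```

```text
now [ 465.4 -326.7  117.1] [3.1390e+00 1.0000e-04 1.5698e+00] f [ 0.3 -0.5 -2.5] 13.8
465,-327,113 turn [ 0.15  0.01 -0.06] shift [-0.3 -0.5  4.1]
```

Request:
play_rows(moves=[[[0,0,0],[0,0,1.5],0],[[0,0,0],[0,0,3],0],[[0,0,0],[0,0,4],0],[[0,0,0],[0,0,4],0],[[0,0,0],[0,0,4],0.85],[[0,0,0],[0,0,4],0.9],[[0,0,0],[0,0,4],1],[[0,0,0],[0,0,4],1],[[0,0,0],[0,0,4],1]])

```text
clock: 14.75
eef_pos: [465.5, -326.7, 113.1]
tcp_rot: [3.139, 0.0, 1.57]
contact_force: [-0.1, -0.1, 0.5]
opening: 1.002
```

```bash
python3 go.py 465,-327,245 551.3,31,245 551.3,31,200
```

```text
now [ 465.5 -326.7  113.1] [3.1389e+00 1.0000e-04 1.5698e+00] f [-0.1 -0.1  0.5] 14.8
465,-327,245 turn [ 0.15  0.01 -0.06] shift [  -0.3   -0.2 -131.9]
551.3,31,245 turn [ 0.15  0.01 -0.06] shift [ 357.8   85.8 -131.7]
551.3,31,200 turn [ 0.15  0.01 -0.06] shift [357.8  85.7 -86.7]
```

Request:
play_rows(moves=[[[0,0,0],[0,0,-20],1],[[0,0,0],[0,0,-55],1],[[0,0,0],[0,0,-90],1],[[0,0,0],[20,5,-120],1],[[0,0,0],[60,14,-132],1],[[0,0,0],[105,25,-132],1],[[0,0,0],[150,36,-132],1],[[0,0,0],[195,47,-132],1],[[0,0,0],[240,58,-132],1],[[0,0,0],[285,68,-132],1],[[0,0,0],[320,77,-132],1],[[0,0,0],[345,83,-132],1],[[0,0,0],[358,86,-132],1],[[0,0,0],[358,86,-132],1],[[0,0,0],[358,86,-132],1],[[0,0,0],[358,86,-132],1]])

```text
clock: 16.35
eef_pos: [551.2, 29.9, 245.2]
tcp_rot: [3.139, 0.001, 1.569]
contact_force: [-0.6, 0.4, -0.3]
opening: 1.002
```

```bash
python3 look.py bot1 bottle_mid=8:551,31 weight_mid=8:598,-22 ; python3 look.py bots tub_mid=10:465,-327 pot_mid=10:350,-328 cams=scene;python3 go.py 551.3,31,112
```

```text
16.35 [551.2  29.9 245.2] [3.139e+00 1.000e-03 1.569e+00] [-0.6  0.4 -0.3] 1.002
wrist ['bottle_mid', 'weight_mid']
bottle_mid [550.6  30.8]
weight_mid [598.5 -23. ]
[('wrist', 'bottle_mid', 0.963), ('wrist', 'weight_mid', 0.956)]
16.5 [551.4  30.1 245.3] [3.139 0.    1.568] [0.1 0.7 0.8] 1.0
scene ['tub_mid', 'pot_mid']
tub_mid [ 465.4 -330.4]
pot_mid [ 347.5 -328.1]
[('scene', 'tub_mid', 0.944), ('scene', 'pot_mid', 0.953)]
now [551.5  30.6 245.3] [3.1389e+00 2.0000e-04 1.5689e+00] f [-0.9  1.2 -0.8] 16.6
551.3,31,112 turn [ 0.15  0.01 -0.11] shift [  0.4  -0.5 133.3]
```

View pics/bot1_wrist.png

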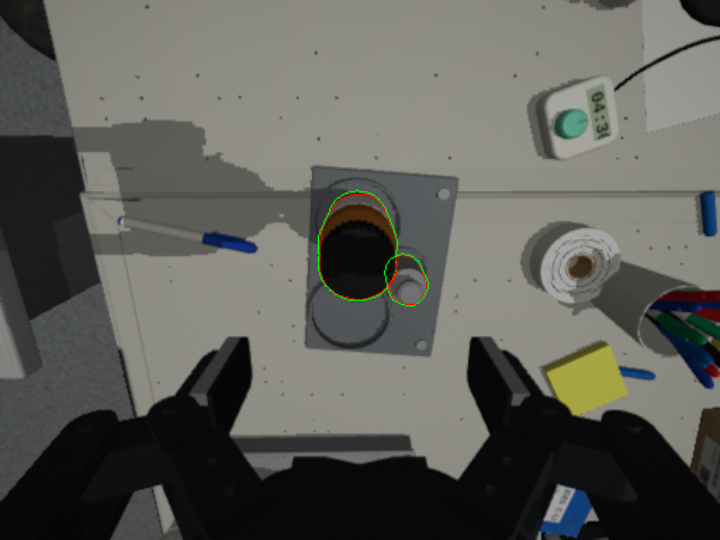

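View pics/bots_scene.png

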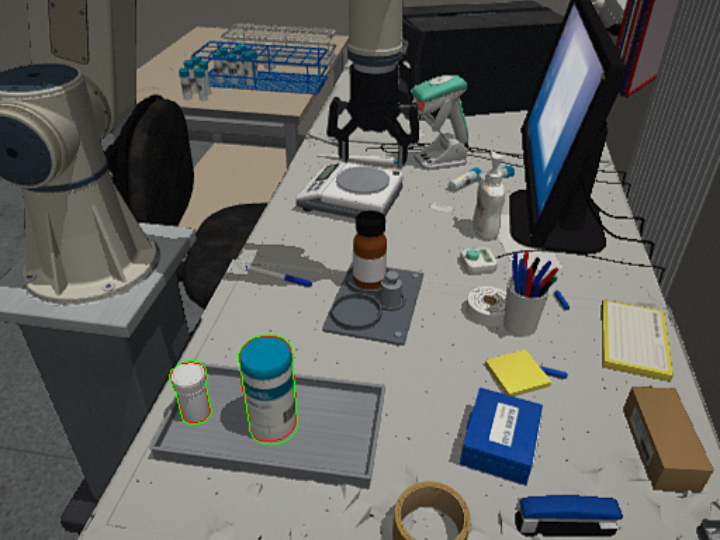

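Request:
play_rows(moves=[[[0,0,0],[0.3,-0.7,35],1],[[0,0,0],[0.3,-0.7,70],1],[[0,0,0],[0.3,-0.7,100],1],[[0,0,0],[0.3,-0.7,120],1],[[0,0,0],[0.3,-0.7,129],1],[[0,0,0],[0.3,-0.7,129],1],[[0,0,0],[0.3,-0.7,129],0.8],[[0,0,0],[0.3,-0.7,129],0.6],[[0,0,0],[0.3,-0.7,129],0.4],[[0,0,0],[0.3,-0.7,129],0],[[0,0,0],[0.3,-0.7,129],0],[[0,0,0],[0.3,-0.7,129],0],[[0,0,0],[0.3,-0.7,129],0],[[0,0,0],[0.3,-0.7,129],0],[[0,0,0],[0.3,-0.7,129],0],[[0,0,0],[0.3,-0.7,129],0]])

```text
clock: 18.25
eef_pos: [551.9, 31.0, 117.8]
tcp_rot: [3.137, 0.0, 1.569]
contact_force: [-2.0, 0.4, 5.4]
opening: 0.596
```

```bash
python3 go.py 573,-327,200 573,-327,119
```

```text
now [551.9  31.  117.8] [3.1368 0.     1.5689] f [-2.   0.4  5.4] 18.2
573,-327,200 turn [ 0.28  0.   -0.11] shift [-357.9   22.2  -82. ]
573,-327,119 turn [ 0.28  0.   -0.11] shift [-357.9   21.8   -1. ]
```

Request:
play_rows(moves=[[[0,0,0],[0,0,-25],0],[[0,0,0],[0,0,-60],0],[[0,0,0],[0,0,-90],0],[[0,0,0],[-20,1,-95],0],[[0,0,0],[-60,4,-95],0],[[0,0,0],[-105,7,-95],0],[[0,0,0],[-150,9,-95],0],[[0,0,0],[-195,12,-95],0],[[0,0,0],[-240,15,-95],0],[[0,0,0],[-285,18,-95],0],[[0,0,0],[-325,20,-95],0],[[0,0,0],[-350,22,-90],0],[[0,0,0],[-358,22,-70],0],[[0,0,0],[-358,22,-45],0],[[0,0,0],[-358,22,-20],0],[[0,0,0],[-358,22,-8],0],[[0,0,0],[-358,22,-4],0],[[0,0,0],[-358,22,-4],0],[[0,0,0],[-358,22,-4],0]])

```text
clock: 20.15
eef_pos: [574.0, -327.4, 123.3]
tcp_rot: [3.135, 0.001, 1.569]
contact_force: [-0.9, -0.9, -2.6]
opening: 0.596
```

```bash
python3 go.py 573,-327,119.5
```

```text
now [ 574.  -327.4  123.3] [3.1351e+00 1.0000e-03 1.5692e+00] f [-0.9 -0.9 -2.6] 20.1
573,-327,119.5 turn [ 0.37  0.06 -0.09] shift [ 0.4 -1.   3.8]
```

Request:
play_rows(moves=[[[0.3,0,0],[0,0,1.5],0],[[0.3,0,0],[0,0,3],0],[[0.3,0,0],[0,0,4],0],[[0.3,0,0],[0,0,4],0],[[0.3,0,0],[0,0,4],0.65],[[0.3,0,0],[0,0,4],0.75],[[0.3,0,0],[0,0,4],0.9],[[0.3,0,0],[0,0,4],0.9],[[0.3,0,0],[0,0,-20],0.9],[[0.3,0,0],[0,0,-55],0.9],[[0.3,0,0],[0,0,-85],0.9],[[0.3,0,0],[0,0,-95],0.9],[[0.3,0,0],[0,0,-95],0.9],[[0.3,0,0],[0,0,-95],0.9]])

```text
clock: 21.55
eef_pos: [572.8, -326.9, 217.0]
tcp_rot: [-3.141, 0.0, 1.569]
contact_force: [0.1, 0.4, -0.8]
opening: 0.902
```

```bash
python3 look.py trays tub_mid=10:465,-330 pot_mid=10:348,-328 bottle_mid=10:573,-328 cams=scene; python3 look.py trayd tub_mid=10:465,-330  bottle_mid=10:573,-328 cams=side;python3 go.py 598,-50,215
```

```text
21.55 [ 572.8 -326.9  217. ] [-3.141  0.     1.569] [ 0.1  0.4 -0.8] 0.902
scene ['tub_mid', 'pot_mid', 'bottle_mid']
tub_mid [ 464.2 -328.1]
pot_mid [ 348.1 -329.1]
bottle_mid [ 571.5 -325.9]
[('scene', 'tub_mid', 0.941), ('scene', 'pot_mid', 0.91), ('scene', 'bottle_mid', 0.941)]
21.75 [ 572.7 -326.9  216.7] [-3.141 -0.     1.569] [ 0.3 -0.5  0.7] 0.897
side ['tub_mid', 'bottle_mid']
tub_mid [ 468.2 -328.3]
bottle_mid [ 576.8 -326.4]
[('side', 'tub_mid', 0.917), ('side', 'bottle_mid', 0.96)]
now [ 573.1 -327.1  217.5] [3.1414e+00 4.0000e-04 1.5692e+00] f [ 0.3 -0.7  0.6] 21.9
598,-50,215 turn [ 0.01  0.02 -0.09] shift [277.2  24.4   2.4]
```

View pics/trays_scene.png

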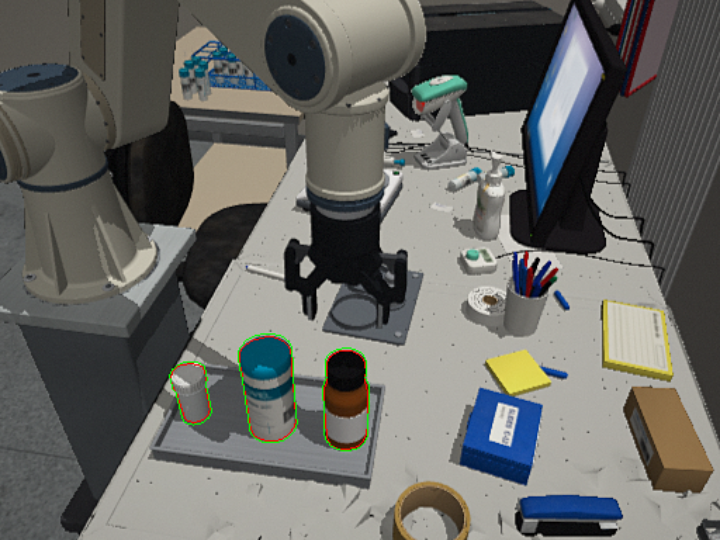

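Request:
play_rows(moves=[[[0,0,0],[40,4,0],1],[[0,0,0],[80,7,0],1],[[0,0,0],[125,11,0],1],[[0,0,0],[170,15,0],1],[[0,0,0],[215,19,0],1],[[0,0,0],[255,22,0],1],[[0,0,0],[285,25,0],1],[[0,0,0],[304,25.5,20],1],[[0,0,0],[304,25.5,40],1],[[0,0,0],[304,25.5,60],1],[[0,0,0],[304,25.5,60],1],[[0,0,0],[304,25.5,60],1]])

```text
clock: 23.1
eef_pos: [599.1, -23.3, 157.4]
tcp_rot: [-3.141, 0.0, 1.569]
contact_force: [-0.2, 0.2, -0.9]
opening: 0.996
```

```bash
python3 look.py w1 weight_mid=8:598,-22; python3 go.py 598.4,-23,24
```

```text
23.1 [599.1 -23.3 157.4] [-3.141  0.     1.569] [-0.2  0.2 -0.9] 0.996
wrist ['weight_mid']
weight_mid [598.8 -23.4]
[('wrist', 'weight_mid', 0.953)]
now [599.9 -23.4 158.5] [3.1399e+00 5.0000e-04 1.5689e+00] f [-0.5  0.7 -0.2] 23.2
598.4,-23,24 turn [ 0.1   0.03 -0.11] shift [  0.5  -1.7 134.5]
```

View pics/w1_wrist.png

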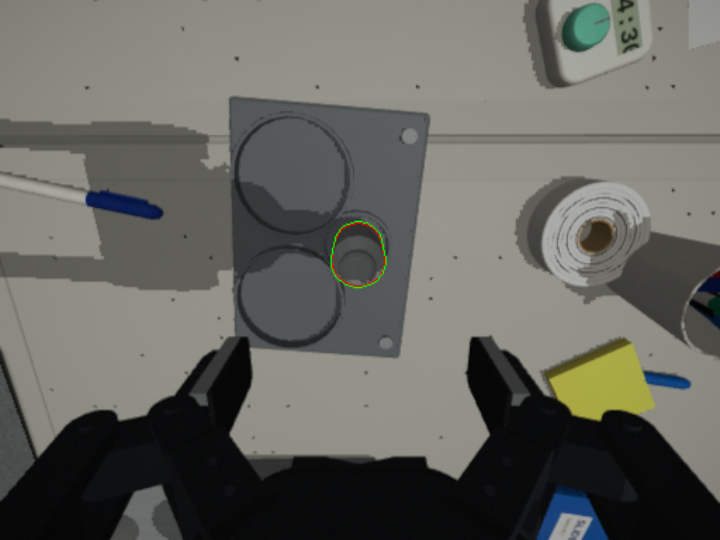

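Request:
play_rows(moves=[[[0,0,0],[0.3,-1.3,35],1],[[0,0,0],[0.3,-1.3,70],1],[[0,0,0],[0.3,-1.3,100],1],[[0,0,0],[0.3,-1.3,125],1],[[0,0,0],[0.3,-1.3,133],1],[[0,0,0],[0.3,-1.3,134],1],[[0,0,0],[0.3,-1.3,134],0.8],[[0,0,0],[0.3,-1.3,134],0.6],[[0,0,0],[0.3,-1.3,134],0.4],[[0,0,0],[0.3,-1.3,134],0.2],[[0,0,0],[0.3,-1.3,134],0],[[0,0,0],[0.3,-1.3,134],0],[[0,0,0],[0.3,-1.3,134],0],[[0,0,0],[0.3,-1.3,134],0],[[0,0,0],[0.3,-1.3,134],0],[[0,0,0],[0.3,-1.3,134],0],[[0,0,0],[0.3,-1.3,134],0]], newtons=70)

```text
clock: 24.9
eef_pos: [599.2, -23.2, 26.0]
tcp_rot: [3.139, 0.001, 1.569]
contact_force: [-3.4, -0.2, 9.9]
opening: 0.424
```

```bash
python3 go.py 490.4,323.1,135 490.4,323.1,87
```

```text
now [599.2 -23.2  26. ] [3.1388e+00 6.0000e-04 1.5689e+00] f [-3.4 -0.2  9.9] 24.9
490.4,323.1,135 turn [ 0.16  0.03 -0.11] shift [ 346.1 -109.2 -109.5]
490.4,323.1,87 turn [ 0.16  0.03 -0.11] shift [ 346.1 -109.3  -61.5]
```

Request:
play_rows(moves=[[[0,0,0],[0,0,-20],0],[[0,0,0],[0,0,-55],0],[[0,0,0],[0,0,-90],0],[[0,0,0],[15,-5,-115],0],[[0,0,0],[50,-16,-120],0],[[0,0,0],[90,-28,-120],0],[[0,0,0],[130,-41,-120],0],[[0,0,0],[170,-54,-120],0],[[0,0,0],[210,-66,-120],0],[[0,0,0],[250,-79,-120],0],[[0,0,0],[290,-92,-120],0],[[0,0,0],[320,-101,-120],0],[[0,0,0],[338,-107,-120],0],[[0,0,0],[346,-109,-115],0],[[0,0,0],[346,-109,-100],0],[[0,0,0],[346,-109,-85],0],[[0,0,0],[346,-109,-75],0],[[0,0,0],[346,-109,-70],0],[[0,0,0],[346,-109,-70],0],[[0,0,0],[346,-109,-70],0]])

```text
clock: 26.9
eef_pos: [491.1, 322.7, 95.5]
tcp_rot: [3.139, 0.001, 1.568]
contact_force: [0.8, -0.5, -4.2]
opening: 0.418
```

```bash
python3 look.py wp weight_mid=77:490,323 pan_top=66:490,323 cams=side,wrist;python3 go.py 490.6,323.1,84
```

```text
26.9 [491.1 322.7  95.5] [3.139e+00 1.000e-03 1.568e+00] [ 0.8 -0.5 -4.2] 0.418
side ['weight_mid', 'pan_top']
wrist ['weight_mid', 'pan_top']
weight_mid [492.1 322.4]
pan_top [491.1 323.5]
[('side', 'weight_mid', 0.848), ('side', 'pan_top', 0.846), ('wrist', 'weight_mid', 0.965), ('wrist', 'pan_top', 0.838)]
now [490.9 323.2  95.9] [3.1382e+00 1.0000e-04 1.5689e+00] f [ 0.  -0.7 -5.1] 27.2
490.6,323.1,84 turn [ 0.19  0.01 -0.11] shift [-0.1 -0.3 11.9]
```

View pics/wp_side.png

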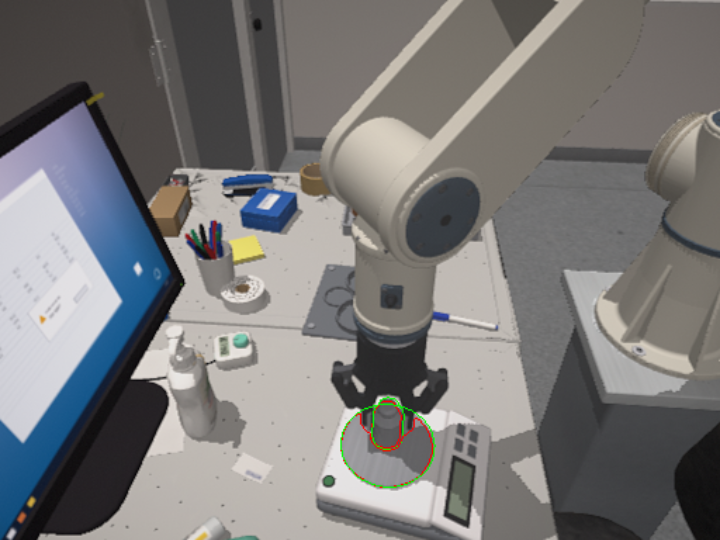

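Request:
play_rows(moves=[[[0.2,0,0],[0,-0.3,3],0],[[0.2,0,0],[0,-0.3,6],0],[[0.2,0,0],[0,-0.3,8],0],[[0.2,0,0],[0,-0.3,9],0],[[0.2,0,0],[0,-0.3,10],0],[[0.2,0,0],[0,-0.3,11],0],[[0.2,0,0],[0,-0.3,11],0],[[0.2,0,0],[0,-0.3,11],0]])

```text
clock: 28.0
eef_pos: [490.6, 323.2, 84.9]
tcp_rot: [-3.141, 0.0, 1.569]
contact_force: [0.2, 0.0, -4.8]
opening: 0.418
```

```bash
python3 go.py 490.6,323.1,84
```

```text
now [490.6 323.2  84.9] [-3.1415e+00  1.0000e-04  1.5689e+00] f [ 0.2  0.  -4.8] 28.0
490.6,323.1,84 turn [-0.01  0.01 -0.11] shift [-0.1 -0.   0.9]
```

Not yet in contact (still carrying about 4.8 N). Lower a bit more.

Request:
play_rows(moves=[[[0,0,0],[0,0,0.7],0],[[0,0,0],[0,0,1.4],0],[[0,0,0],[0,0,2],0],[[0,0,0],[0,0,2],0],[[0,0,0],[0,0,2],0]])

```text
clock: 28.5
eef_pos: [490.8, 323.3, 83.1]
tcp_rot: [3.141, -0.0, 1.569]
contact_force: [0.1, 0.5, -2.8]
opening: 0.418
```

Contact. Down another 1 mm, then release gently.

Request:
play_rows(moves=[[[0,0,0],[0,0,0.6],0],[[0,0,0],[0,0,1.1],0],[[0,0,0],[0,0,1.1],0],[[0,0,0],[0,0,1.1],0.45],[[0,0,0],[0,0,1.1],0.5],[[0,0,0],[0,0,1.1],0.6],[[0,0,0],[0,0,1.1],0.8],[[0,0,0],[0,0,1.1],0.9],[[0,0,0],[0,0,1.1],0.9],[[0,0,0],[0,0,-15],0.9],[[0,0,0],[0,0,-45],0.9],[[0,0,0],[0,0,-85],0.9],[[0,0,0],[0,0,-120],0.9],[[0,0,0],[-20,0,-140],0.9],[[0,0,0],[-30,0,-140],0.9],[[0,0,0],[-30,0,-140],0.9]])

```text
clock: 30.1
eef_pos: [490.5, 292.2, 223.0]
tcp_rot: [3.141, 0.0, 1.568]
contact_force: [-0.8, -0.5, -0.5]
opening: 0.902
```

```bash
python3 look.py w2 weight_mid=64:490,323 pan_top=64:490,323 cams=side,wrist; python3 look.py w2s tub_mid=10:465,-330 pot_mid=10:348,-328 bottle_mid=10:573,-328 cams=scene;python3 go.py 465.3,-327,220
```

```text
30.1 [490.5 292.2 223. ] [3.141 0.    1.568] [-0.8 -0.5 -0.5] 0.902
side ['weight_mid', 'pan_top']
wrist ['weight_mid', 'pan_top']
weight_mid [492.7 323.5]
pan_top [491.6 323.7]
[('side', 'weight_mid', 0.931), ('side', 'pan_top', 0.941), ('wrist', 'weight_mid', 0.911), ('wrist', 'pan_top', 0.958)]
30.4 [490.3 293.5 222.1] [-3.140e+00  1.000e-03  1.569e+00] [-0.  -0.3  1.6] 0.904
scene ['tub_mid', 'pot_mid', 'bottle_mid']
tub_mid [ 463.5 -327.3]
pot_mid [ 348.5 -329.1]
bottle_mid [ 571.8 -327.6]
[('scene', 'tub_mid', 0.946), ('scene', 'pot_mid', 0.905), ('scene', 'bottle_mid', 0.949)]
now [490.6 293.5 222.8] [-3.1413e+00  2.0000e-04  1.5692e+00] f [ 0.4  0.4 -0.4] 30.6
465.3,-327,220 turn [-0.02  0.01 -0.09] shift [-620.5  -24.3    2.9]
```

View pics/w2_wrist.png

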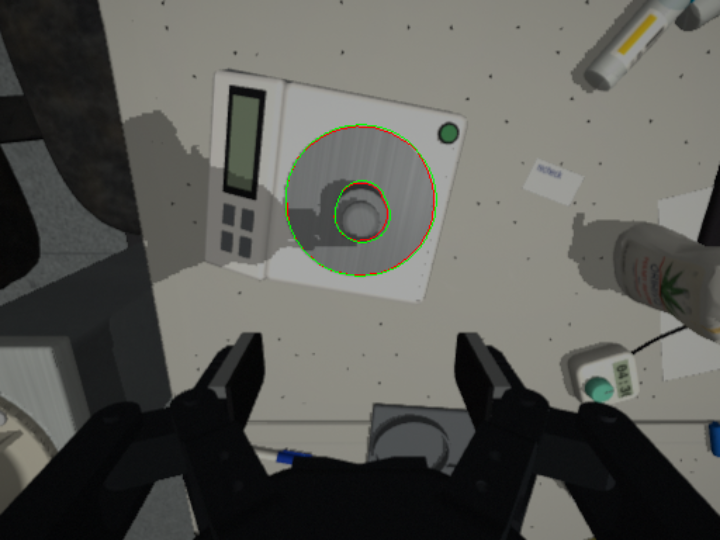

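View pics/w2_side.png

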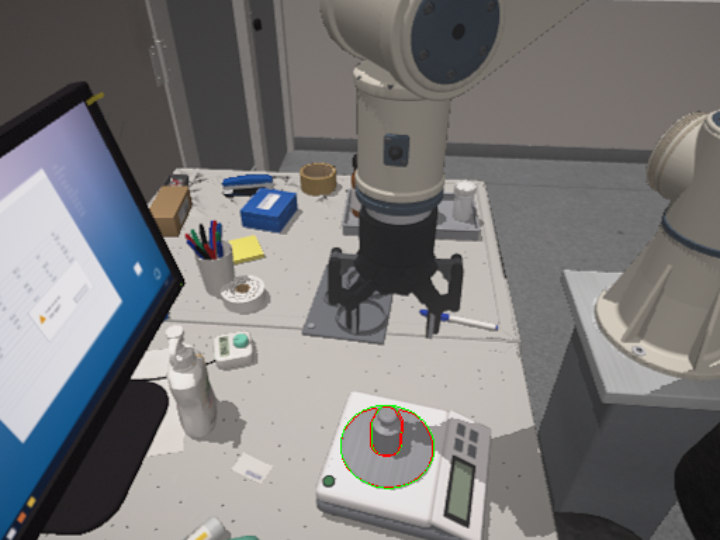

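Request:
play_rows(moves=[[[0,0,0],[-30,4,0],1],[[0,0,0],[-75,10,0],1],[[0,0,0],[-120,16,0],1],[[0,0,0],[-165,22,0],1],[[0,0,0],[-210,28,0],1],[[0,0,0],[-255,34,0],1],[[0,0,0],[-300,40,0],1],[[0,0,0],[-345,46,0],1],[[0,0,0],[-390,52,0],1],[[0,0,0],[-435,58,0],1],[[0,0,0],[-480,64,0],1],[[0,0,0],[-525,70,0],1],[[0,0,0],[-565,75,0],1],[[0,0,0],[-595,79,0],1],[[0,0,0],[-612,81,0],1],[[0,0,0],[-620.5,82.4,10],0.9],[[0,0,0],[-620.5,82.4,20],0.9],[[0,0,0],[-620.5,82.4,20],0.9],[[0,0,0],[-620.5,82.4,20],0.9]])

```text
clock: 32.5
eef_pos: [571.7, -325.6, 202.1]
tcp_rot: [-3.14, -0.001, 1.57]
contact_force: [-0.5, -0.8, 1.0]
opening: 0.901
```

```bash
python3 look.py b3 bottle_mid=10:573,-327 tub_mid=10:465,-327;python3 go.py 573,-327,119.3
```

```text
32.5 [ 571.7 -325.6  202.1] [-3.14e+00 -1.00e-03  1.57e+00] [-0.5 -0.8  1. ] 0.901
wrist ['bottle_mid', 'tub_mid']
bottle_mid [ 572.9 -327.7]
tub_mid [ 468.3 -326.1]
[('wrist', 'bottle_mid', 0.961), ('wrist', 'tub_mid', 0.934)]
now [ 572.3 -326.4  203.3] [3.1414e+00 4.0000e-04 1.5703e+00] f [-0.4 -0.3 -0.1] 32.6
573,-327,119.3 turn [ 0.01  0.02 -0.03] shift [-0.6  0.7 84. ]
```

View pics/b3_wrist.png

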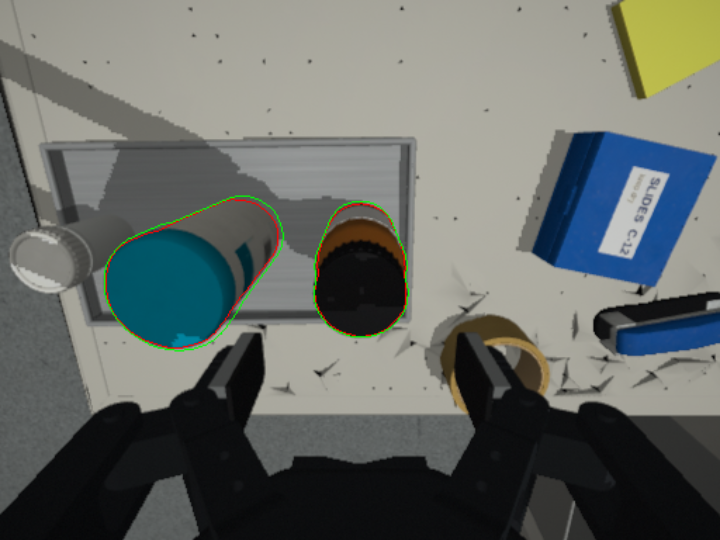

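Request:
play_rows(moves=[[[0,0,0],[-0.6,0.7,30],0.9],[[0,0,0],[-0.6,0.7,60],0.9],[[0,0,0],[-0.6,0.7,78],0.9],[[0,0,0],[-0.6,0.7,84],0.9],[[0,0,0],[-0.6,0.7,84],0.9],[[0,0,0],[-0.6,0.7,84],0.8],[[0,0,0],[-0.6,0.7,84],0.6],[[0,0,0],[-0.6,0.7,84],0.4],[[0,0,0],[-0.6,0.7,84],0],[[0,0,0],[-0.6,0.7,84],0],[[0,0,0],[-0.6,0.7,84],0],[[0,0,0],[-0.6,0.7,84],0],[[0,0,0],[-0.6,0.7,84],0],[[0,0,0],[-0.6,0.7,84],0]], newtons=45)

```text
clock: 34.05
eef_pos: [573.7, -327.5, 121.0]
tcp_rot: [3.14, 0.002, 1.57]
contact_force: [-1.4, -0.7, 6.5]
opening: 0.596
```

```bash
python3 go.py 551.3,31,119
```

```text
now [ 573.7 -327.5  121. ] [3.1395e+00 1.6000e-03 1.5702e+00] f [-1.4 -0.7  6.5] 34.0
551.3,31,119 turn [ 0.12  0.09 -0.03] shift [358.5 -22.6   1.4]
```

Request:
play_rows(moves=[[[0,0,0],[0,0,-25],0],[[0,0,0],[0,0,-60],0],[[0,0,0],[0,0,-90],0],[[0,0,0],[20,-1,-95],0],[[0,0,0],[60,-4,-95],0],[[0,0,0],[105,-7,-95],0],[[0,0,0],[150,-9,-95],0],[[0,0,0],[195,-12,-95],0],[[0,0,0],[240,-15,-95],0],[[0,0,0],[285,-18,-95],0],[[0,0,0],[325,-20,-95],0],[[0,0,0],[350,-22,-95],0],[[0,0,0],[358.5,-22,-90],0],[[0,0,0],[358.5,-22,-70],0],[[0,0,0],[358.5,-22,-50],0],[[0,0,0],[358.5,-22,-30],0],[[0,0,0],[358.5,-22,-30],0],[[0,0,0],[358.5,-22,-30],0]])

```text
clock: 35.85
eef_pos: [551.4, 30.8, 150.1]
tcp_rot: [3.141, 0.002, 1.57]
contact_force: [0.7, 0.1, -2.0]
opening: 0.596
```

```bash
python3 go.py 551.9,31,122
```

```text
now [551.4  30.8 150.1] [3.1408e+00 1.7000e-03 1.5699e+00] f [ 0.7  0.1 -2. ] 35.9
551.9,31,122 turn [ 0.05  0.1  -0.05] shift [ 0.3  0.5 28.1]
```

Request:
play_rows(moves=[[[0,0,0],[0.3,0.5,10],0],[[0,0,0],[0.3,0.5,20],0],[[0,0,0],[0.3,0.5,26],0],[[0,0,0],[0.3,0.5,29],0],[[0,0,0],[0.3,0.5,31],0],[[0,0,0],[0.3,0.5,31],0],[[0,0,0],[0.3,0.5,31],0]])

```text
clock: 36.55
eef_pos: [552.1, 31.0, 119.3]
tcp_rot: [3.14, 0.002, 1.57]
contact_force: [0.2, 0.3, -2.5]
opening: 0.594
```

Request:
play_rows(moves=[[[0,0,0],[0,0,0.6],0],[[0,0,0],[0,0,1.2],0],[[0,0,0],[0,0,1.2],0],[[0,0,0],[0,0,1.2],0.65],[[0,0,0],[0,0,1.2],0.75],[[0,0,0],[0,0,1.2],0.9],[[0,0,0],[0,0,1.2],0.95],[[0,0,0],[0,0,1.2],0.95],[[0,0,0],[0,0,-20],0.95],[[0,0,0],[0,0,-50],0.95],[[0,0,0],[0,0,-85],0.95],[[0,0,0],[0,0,-105],0.95],[[0,0,0],[0,0,-105],0.95],[[0,0,0],[0,0,-105],0.95]])

```text
clock: 37.95
eef_pos: [551.9, 31.2, 224.2]
tcp_rot: [3.14, 0.002, 1.57]
contact_force: [-0.6, 0.6, -1.1]
opening: 0.95
```

```bash
python3 look.py b4 bottle_mid=8:551,31 cams=wrist,side;python3 go.py 466,-327,225
```

```text
37.95 [551.9  31.2 224.2] [3.14e+00 2.00e-03 1.57e+00] [-0.6  0.6 -1.1] 0.95
wrist ['bottle_mid']
side ['bottle_mid']
bottle_mid [552.3  30.3]
[('wrist', 'bottle_mid', 0.958), ('side', 'bottle_mid', 0.928)]
now [551.2  31.2 223. ] [-3.1406e+00  1.8000e-03  1.5699e+00] f [-0.2 -0.6  0.4] 38.1
466,-327,225 turn [-0.06  0.11 -0.05] shift [-358.2  -84.9   -1.3]
```

View pics/b4_side.png

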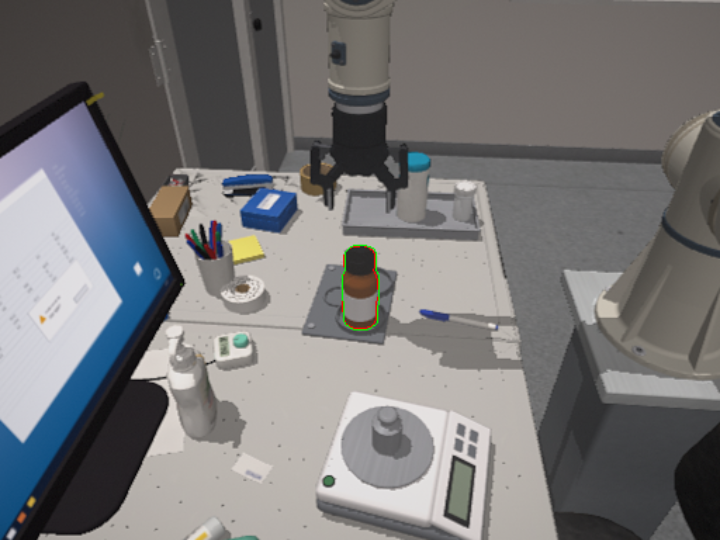

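Request:
play_rows(moves=[[[0,0,0],[-30,-7,0],1],[[0,0,0],[-70,-17,0],1],[[0,0,0],[-115,-27,0],1],[[0,0,0],[-160,-38,0],1],[[0,0,0],[-205,-49,0],1],[[0,0,0],[-250,-60,0],1],[[0,0,0],[-290,-69,0],1],[[0,0,0],[-325,-78,0],1],[[0,0,0],[-347,-83,0],1],[[0,0,0],[-358,-85.5,0],1],[[0,0,0],[-358,-85.5,0],1],[[0,0,0],[-358,-85.5,0],1]])

```text
clock: 39.35
eef_pos: [465.4, -325.8, 223.2]
tcp_rot: [-3.14, 0.001, 1.57]
contact_force: [-0.1, 0.6, 0.2]
opening: 1.001
```

```bash
python3 look.py t3 tub_mid=10:465,-327;python3 go.py 465.5,-326.7,113
```

```text
39.35 [ 465.4 -325.8  223.2] [-3.14e+00  1.00e-03  1.57e+00] [-0.1  0.6  0.2] 1.001
wrist ['tub_mid']
tub_mid [ 465.1 -325.5]
[('wrist', 'tub_mid', 0.951)]
now [ 465.7 -325.5  223.5] [-3.1403e+00  1.2000e-03  1.5710e+00] f [-0.3  0.8 -1. ] 39.5
465.5,-326.7,113 turn [-0.07  0.07  0.01] shift [-1.100e+00 -1.000e-01  1.105e+02]
```

View pics/t3_wrist.png

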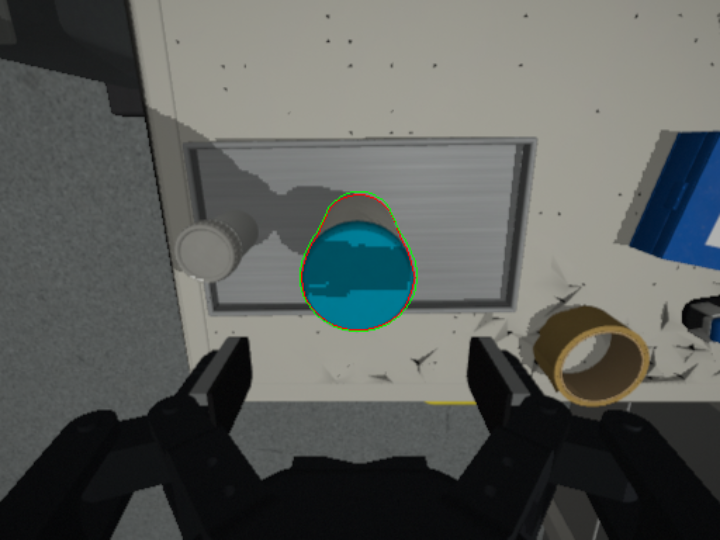

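Request:
play_rows(moves=[[[0,0,0],[-1,0,35],1],[[0,0,0],[-1,0,70],1],[[0,0,0],[-1,0,95],1],[[0,0,0],[-1,0,106],1],[[0,0,0],[-1,0,110],1],[[0,0,0],[-1,0,110],1],[[0,0,0],[-1,0,110],0.8],[[0,0,0],[-1,0,110],0.6],[[0,0,0],[-1,0,110],0.4],[[0,0,0],[-1,0,110],0],[[0,0,0],[-1,0,110],0],[[0,0,0],[-1,0,110],0],[[0,0,0],[-1,0,110],0],[[0,0,0],[-1,0,110],0],[[0,0,0],[-1,0,110],0]])

```text
clock: 40.95
eef_pos: [466.4, -327.4, 115.2]
tcp_rot: [3.141, 0.003, 1.571]
contact_force: [-2.2, 1.0, 5.7]
opening: 0.8
```

```bash
python3 go.py 543.3,-66.8,112
```

```text
now [ 466.4 -327.4  115.2] [3.1407e+00 2.8000e-03 1.5709e+00] f [-2.2  1.   5.7] 41.0
543.3,-66.8,112 turn [0.05 0.16 0.  ] shift [260.6  77.    2.5]
```

Request:
play_rows(moves=[[[0,0,0],[0,0,-25],0],[[0,0,0],[0,0,-55],0],[[0,0,0],[0,0,-80],0],[[0,0,0],[20,6,-80],0],[[0,0,0],[60,18,-80],0],[[0,0,0],[100,30,-80],0],[[0,0,0],[140,42,-80],0],[[0,0,0],[180,54,-80],0],[[0,0,0],[215,64,-80],0],[[0,0,0],[242,72,-80],0],[[0,0,0],[256,76,-80],0],[[0,0,0],[260.5,77,-75],0],[[0,0,0],[260.5,77,-60],0],[[0,0,0],[260.5,77,-40],0],[[0,0,0],[260.5,77,-30],0],[[0,0,0],[260.5,77,-30],0],[[0,0,0],[260.5,77,-30],0]])

```text
clock: 42.65
eef_pos: [543.4, -67.4, 144.8]
tcp_rot: [3.141, 0.003, 1.57]
contact_force: [0.3, -0.5, -3.2]
opening: 0.799
```

```bash
python3 go.py 543.5,-66.8,114
```

```text
now [543.4 -67.4 144.8] [3.1408e+00 2.9000e-03 1.5702e+00] f [ 0.3 -0.5 -3.2] 42.6
543.5,-66.8,114 turn [ 0.04  0.17 -0.03] shift [ 0.7  0.1 30.8]
```

Request:
play_rows(moves=[[[0,0,0],[0.6,0,10],0],[[0,0,0],[0.6,0,20],0],[[0,0,0],[0.6,0,27],0],[[0,0,0],[0.6,0,30],0],[[0,0,0],[0.6,0,31.5],0],[[0,0,0],[0.6,0,31.5],0],[[0,0,0],[0.6,0,31.5],0]])

```text
clock: 43.35
eef_pos: [543.6, -66.9, 113.4]
tcp_rot: [3.14, 0.003, 1.57]
contact_force: [-0.7, -0.0, -2.9]
opening: 0.798
```

Request:
play_rows(moves=[[[0,0,0],[0,0,0.6],0],[[0,0,0],[0,0,1.2],0],[[0,0,0],[0,0,1.2],0],[[0,0,0],[0,0,1.2],0.83],[[0,0,0],[0,0,1.2],0.88],[[0,0,0],[0,0,1.2],0.94],[[0,0,0],[0,0,1.2],1],[[0,0,0],[0,0,1.2],1],[[0,0,0],[0,0,1.2],1],[[0,0,0],[0,0,-20],1],[[0,0,0],[0,0,-50],1],[[0,0,0],[0,0,-85],1],[[0,0,0],[0,0,-115],1],[[0,0,0],[0,0,-130],1],[[0,0,0],[0,0,-130],1],[[0,0,0],[0,0,-130],1]])

```text
clock: 44.95
eef_pos: [543.2, -66.4, 242.8]
tcp_rot: [3.141, 0.003, 1.57]
contact_force: [0.0, -0.6, 0.2]
opening: 1.0
```

```bash
python3 look.py f1 bottle_mid=8:551,31 tub_mid=8:543,-67 cams=wrist,side,scene;python3 look.py f2 weight_mid=64:491,323 pan_top=64:490,323 cams=side,scene;python3 look.py f3 pot_mid=10:349,-328 cams=side,scene
```

```text
44.95 [543.2 -66.4 242.8] [3.141e+00 3.000e-03 1.570e+00] [ 0.  -0.6  0.2] 1.0
wrist ['bottle_mid', 'tub_mid']
side ['bottle_mid', 'tub_mid']
scene ['bottle_mid', 'tub_mid']
bottle_mid [551.8  29.6]
tub_mid [542.2 -67.6]
[('wrist', 'bottle_mid', 0.963), ('wrist', 'tub_mid', 0.937), ('side', 'bottle_mid', 0.903), ('side', 'tub_mid', 0.824), ('scene', 'bottle_mid', 0.828), ('scene', 'tub_mid', 0.932)]
45.4 [543.3 -66.4 242.9] [3.141e+00 3.000e-03 1.570e+00] [ 0.2 -0.4 -0.5] 1.004
side ['weight_mid', 'pan_top']
scene ['weight_mid', 'pan_top']
weight_mid [491.6 322.5]
pan_top [492.8 324.2]
[('side', 'weight_mid', 0.842), ('side', 'pan_top', 0.938), ('scene', 'weight_mid', 0.758), ('scene', 'pan_top', 0.813)]
45.7 [543.5 -66.5 243.4] [3.14e+00 3.00e-03 1.57e+00] [-0.1 -1.2  0.2] 1.003
side []
scene ['pot_mid']
pot_mid [ 347.1 -326.8]
[('scene', 'pot_mid', 0.908)]
```

View pics/f1_side.png

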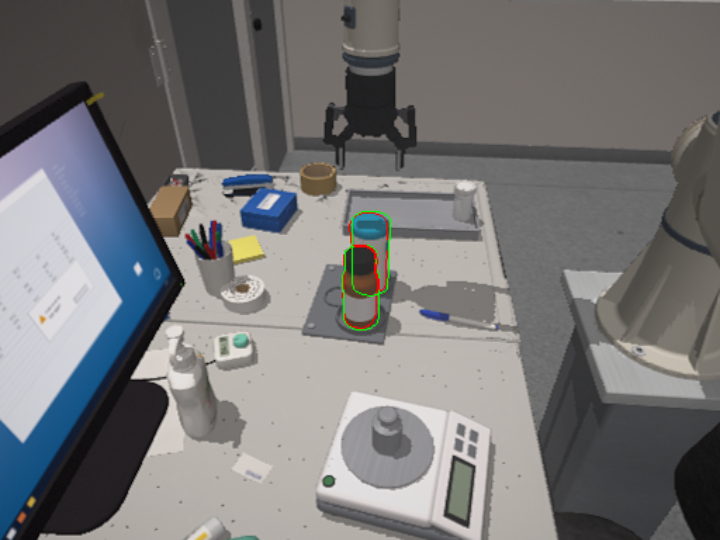

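View pics/f1_scene.png

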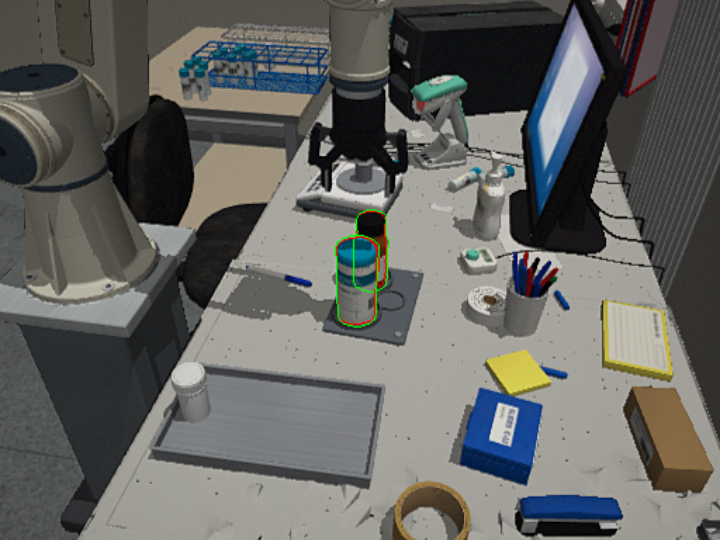

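Both views show the tub and bottle upright in their collars, the weight mid-pan, the pot upright on the tray, and the gripper clear. I'm handing in.

```bash
python3 -c "
from rig import r
print(r.sign_off())"
```

```text
the job is handed in; nothing more can be done
None
```

The job is done and handed in at about 46 s of the 141 s allowed. `sign_off` gave no verdict.

I stood the pot, the tub and the bottle on the tray, then set the check weight on the pan. I lowered it until it carried its own load before releasing. Last, I put the bottle and the tub back in their own collars and left the pot on the tray.

| Thing | Last check from the images | Limit |
|---|---|---|
| Tub | about 1 mm from its start estimate | 15 mm |
| Bottle | about 1 mm from its start estimate | 15 mm |
| Check weight | about 1–2 mm from the pan's middle | 15 mm |
| Pot | about x = -119 mm, y = +2 mm in the tray's frame | ±142 mm, ±72 mm |

Everything looked upright in the pictures, and the gripper was clear, about 90 mm above the tub.

Three checks were weaker or disagreed:
- **Pot:** the network missed the pot in the last side picture. I relied on the scene-camera fit, and the pot also shows upright in the side picture by eye.
- **Check weight:** the last scene-camera fit was poor (overlap 0.76), with the gripper right beside the balance in that view. The earlier wrist and side fit, with overlaps of 0.91 to 0.96, agrees that it is centred.
- **Tray fit:** adding the side camera gave a clearly worse overlap. The tray's position agreed with the scene-only fit to within 2 mm.

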